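Stand the knocked-over parts bin back in its row

ROBOT

A 7-joint arm with a two-finger parallel gripper is mounted at the origin on the work surface. World frame = base frame: x ahead of the robot, y to its left, z up, the work surface at z = 0. Lengths are in m, angles in rad, forces in N, time in s.
With the tool pointing down it reaches from about 0.35 to 0.9 m from the base axis. Payload 8.1 kg.
Tool frame: the origin (TCP) lies at the very end of the fingers, on their centre line; the grasp point (between the pads) lies 19 mm behind it; z points along the fingers, y is the line along which they close (so a half turn about z gives the same grasp; the last joint's range is limited). The gripper opens to 85 mm and grips with 20 to 120 N. Pads are 22 mm wide; open, the fingers measure 114 mm over their backs; the gripper's body (76 mm by 85 mm) begins 54 mm behind the grasp point. The pads swing forward as they close: fully open they stand 13 mm farther back than shut.
Start: joints at [-1.374, 0.434, 0.025, 1.573, -0.012, 1.134, -0.075], TCP at [0.185, 0.597, 0.2] pointing down, gripper open.
Joint ranges: [-2.62, 2.62], [-0.44, 2.09], [-1.27, 1.32], [0.08, 2.57], [-1.32, 4.46], [0.12, 2], [-2.74, 2.74]. Speed limits (rad/s): [2.22, 2.22, 3.01, 3.01, 3.14, 3.14, 3.14].

INTERFACE

Orientations are given as a rotation vector (axis times angle).
In Python, from plant import bot, cams, workorder gives the robot as it stands.
- The arm moves only by the shell command python3 -m crank 'ROWS' [FORCE]. ROWS is JSON, a list of rows, each an object of numbers: "x", "y", "z": the shift along the tool's x, y, z in mm; "ax", "ay", "az": the turn, a rotation vector about the tool's x, y, z in degrees; "jaw": the finger opening in mm, from 0 to 85.4. A call has 1 to 20 rows; each row is the pose to reach, as a shift and turn from the pose commanded when the call began, along the tool's axes at that moment; what a row does not reach only later rows make up. A row lasts 1/10 s, in which the tool goes at most 50 mm and 8.59 degrees, less where a joint would pass 70% of its speed; a pose out of reach is approached as far as the arm can. A call with a gripper value outside its range is refused whole. The fingers move at their own pace and stop on an object; FORCE is the grip in N (left out, the last holds). Time passes only in rows, so rows that repeat a pose let the fingers close. It gives the time, the measured TCP pose, the force, the opening and the grip force at its end, in the units of the state.
- bot.state(): the state, without advancing time (a new reading comes with each control period).
- cams.camera(name): name is "scene" or "top"; returns a dict with "color" (480x640x3 uint8, red, green, blue), "vertical_fov" (degrees; the focal length in pixels is half the picture's height over the tangent of half this angle, whatever the lens; pixels are square), "cx", "cy" (the principal point, pixels), "origin" and "attitude" of the camera in the world. Camera axes: x right, y up, looking along -z (the intrinsics and any distortion apply to the point x, -y, -z); pixel columns grow to the right and rows downward; lengths in m; the calibration is good to about 2 mm. A picture is of the moment at which its call begins. There is no depth.
- workorder.hand_in(): hands the job in; it is judged then, once.
The state is a dict: "clock": time; "q": joint angles; "qd": joint speeds; "tau": joint torques, N m; "tcp_pos": TCP position; "tcp_rot": TCP orientation; "contact_force": force on the tool from outside, world axes, zero at the start; "wrist_torque": the same for the moment, N m; "grip_width": finger opening in m; "gripper_force": force on a finger pad.
Only numpy, scipy, OpenCV 4.12 (cv2) and the standard library are available. Lean on these libraries where they do the work, as an engineer would, in place of code of your own. Each camera call takes 0.05 s, during which the arm holds its last target. There are 200 camera calls.

TASK

The empty blue parts bin has been knocked over onto its side. Without picking it up, tip it back onto its base with gentle pushes of the fingertips, then push it back into the row: its back end flat against the steel stop strip and its side close beside the neighbouring bin, with a gap of less than 2 cm. Leave the two full bins, the hose adapter and the knife where they are.

Things in the scene. Friction and masses are not known exactly. Their poses are not given: they have to be found in the camera images.
- bin: The empty blue plastic bin, 190 long x 105 wide x 80 mm high when upright, open on top, walls 3 mm. Origin: centre of its underside. x to its back end (wall 80 mm high, 95 mm from the origin), y to its left side (52.5 mm), z out of the mouth. It starts lying on its right side: y points up (left wall on top, at 105 mm height), the mouth faces roughly world -y, x roughly to the strip.
- bin_rim (a point): Point on the left side's rim (6 mm thick) at x 10, y 52.5, z 80 mm of the bin: the upper rim while it lies. Pushed here level, from the mouth side towards the base (the bin's -z), with under 2 N, the lying bin pivots on the long edge of its base hardly sliding; past about 30 degrees it falls onto its base by itself. Axes as the bin's.
- bin_back (a point): Middle of the lower edge of the bin's back end (95 mm along the bin's x from its origin). Axes as the bin's.
- bin_front (a point): Middle of the lower edge of the bin's front end (-95 mm along the bin's x). The front wall is only 36 mm high; the side walls slope from 80 mm height at x = -35 mm down to 36 mm at the front. Axes as the bin's.
- bin_middle (a point): centre of the bin's box, 40 mm along the bin's z from its origin
- stop: The fixed steel angle strip, 700 mm long, 30 mm high, on the bench. Origin: middle of the foot of its upright face that looks towards the robot; x points away from the robot (the bins stand at x < 0 with their backs at x = 0), y along the strip to the left, z up. Its upright flange is 3 mm thick.
- neighbour: The nearer full bin of the row, same shape as the empty bin, upright, filled with steel hose adapters, about 1.6 kg, its back against the strip. Origin: centre of its underside, x to its back end, y left, z up. The empty bin belongs at its right side (-y).
- end_bin: The farther full bin at the left end of the row, same shape and axes, filled with ferrules, about 1.6 kg. To be left alone.
- adapter: A loose steel hose adapter standing on the bench in front of the full bins, 63 mm tall, 36 mm across the hexagon's corners. Origin: centre of its underside. To be left alone.
- knife: A folded utility knife lying on the bench to the right, 98 x 30 x 17 mm, length along its x. Origin: centre of its underside. To be left alone.
Not all that is in view belongs to the job. What is shaped like the bin but pink or yellow is not meant.

How it is judged:
On the way:
1. the bin stands on its base (angle between bin's own z axis and vertical below 0.06 rad and height (world z) of bin below 0.006 m), for 0.2 s.
At the end, for the whole second after the job is handed in: The bin rests upright on its base (within 0.06 rad), the middle of its back within 6 mm of the strip and square to it within 0.06 rad, at the right of the neighbouring bin with a gap under about 20 mm, at rest (all of step 1 and x of bin_back in the frame of stop between -0.006 and 0.004 m and angle between the x axis of bin and the x axis of stop, either way round below 0.06 rad and y of bin in the frame of neighbour between -0.127 and -0.1 m and linear speed of bin below 0.02 m/s); the robot touches nothing.
It fails at once if the bin is lifted off the bench (height (world z) of bin_middle above 0.086 m).
It fails at once if the bin is pinched or pushed hard (over 36 N) (contact force between bin and the fingers above 36 N).
It fails at once if a full bin is shifted by more than 12 mm (distance of any of neighbour, end_bin from where it was at the start of the episode above 0.012 m).
It fails at once if the adapter or the knife is shifted by more than 15 mm or knocked over (distance of any of adapter, knife from where it was at the start of the episode above 0.015 m or angle between adapter's own z axis and vertical above 0.5 rad).
It also fails if it takes over 58 s, if anything falls off the work surface, if the arm or the gripper's body presses on something with over 40 N, if the wrist force passes 120 N, or if a joint passes its speed limit or range.

## Working session

There is one attempt and no reset: what is moved stays moved. The work goes in short steps, Python scripts to look and compute and a shell command to move; the robot and the scene stay as the last step left them, time stands still between calls to the robot, and variables do not carry over. Pictures are saved under pics/ and viewed, at most 10 in all, crops included, and the job is handed in when it is done.

```bash
ls; mkdir -p pics; python3 - <<'E'
from plant import bot,cams
import cv2
for n in("scene","top"):
    c=cams.camera(n); cv2.imwrite(f"pics/{n}0.png",c["color"][:,:,::-1])
    print(n,{k:v for k,v in c.items() if k!="color"})
s=bot.state();print(s["clock"],s["tcp_pos"],s["tcp_rot"],s["contact_force"],s["grip_width"])
E
```

```text
pics
scene {'vertical_fov': 57.27540124699669, 'cx': 318.95756797346314, 'cy': 247.3279089346715, 'origin': array([0.99423786, 0.44710598, 0.63754689]), 'attitude': array([0.41242585, 1.14742649, 2.25279969])}
top {'vertical_fov': 54.621892938339506, 'cx': 321.5127281323213, 'cy': 243.68772246934265, 'origin': array([ 0.29794729, -0.16213894,  1.12912921]), 'attitude': array([ 0.17066672, -0.15254561, -1.49151087])}
0.1 [0.18448379 0.59663548 0.19931918] [-4.69337338e-01 -3.10621227e+00  2.21247413e-03] [-0.08496558  0.13310142 -0.90713429] 0.0851526186878542
```

View pics/scene0.png

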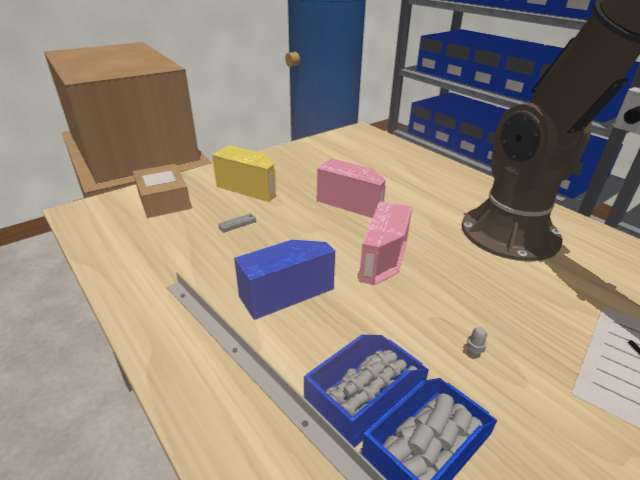

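View pics/top0.png

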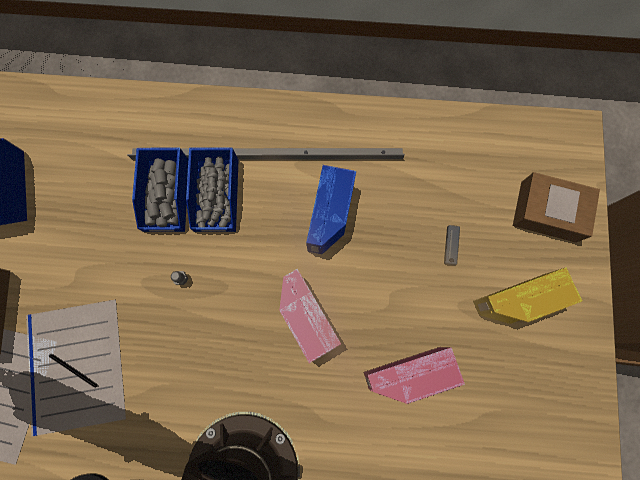

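The scene shows the blue bin on its side at (286,275). The top view shows it at (332,210), with its base to the left and the cut front corner at lower right (rim side, −y). The other candidates, pink at (312,315) and (415,375) and yellow at (530,297), have the wrong colour. The full bins are at (160,190) and (213,190), the adapter at (180,278), the knife at (452,245), and the strip along row ~154. Next I'll confirm the bin in one crop and measure.

```bash
cat > h.py <<'E'
import numpy as np, cv2
from scipy.spatial.transform import Rotation as R
from plant import bot,cams
def shot(n,save=None):
    c=cams.camera(n)
    if save: cv2.imwrite(f"pics/{save}.png",c["color"][:,:,::-1])
    return c
def ray(c,p):
    f=240/np.tan(np.radians(c["vertical_fov"])/2)
    p=np.atleast_2d(np.float64(p))
    d=np.c_[(p[:,0]-c["cx"])/f,-(p[:,1]-c["cy"])/f,-np.ones(len(p))]
    return R.from_rotvec(c["attitude"]).apply(d)
def onz(c,p,z):
    d=ray(c,p); o=c["origin"]
    return o+d*((z-o[2])/d[:,2])[:,None]
def tri(c1,p1,c2,p2):
    A=[];b=[]
    for c,p in((c1,p1),(c2,p2)):
        d=ray(c,p)[0];d/=np.linalg.norm(d);P=np.eye(3)-np.outer(d,d);A.append(P);b.append(P@c["origin"])
    return np.linalg.lstsq(np.vstack(A),np.hstack(b),rcond=None)[0]
def blue(c):
    h=cv2.cvtColor(c["color"],cv2.COLOR_RGB2HSV)
    return cv2.inRange(h,(110,120,50),(128,255,255))
def blobs(c,amin=300):
    cs,_=cv2.findContours(blue(c),cv2.RETR_EXTERNAL,cv2.CHAIN_APPROX_NONE)
    return [k for k in cs if cv2.contourArea(k)>amin]
E
python3 - <<'E'
from h import *
np.set_printoptions(precision=3,suppress=True)
for n in("top","scene"):
    c=shot(n)
    for k in blobs(c):
        a=cv2.approxPolyDP(k,3,True)[:,0]; print(n,cv2.contourArea(k),a.tolist())
        if n=="top": print(onz(c,a,.105).tolist() if 0 else onz(c,a,.08 if a[:,0].mean()<250 else .105)[:,:2].round(3).tolist())
    if n=="top":
        print("strip",onz(c,[(240,161),(403,161),(240,149),(403,150)],.0)[:,:2],onz(c,[(240,149),(403,150)],.03)[:,:2])
        print("adapter",onz(c,[(180,280)],.03)[:,:2],"knife",onz(c,[(452,227),(452,264)],.017)[:,:2])
        im=c["color"][135:270,120:420,::-1]
        cv2.imwrite("pics/crop1.png",cv2.resize(im,None,fx=2.66,fy=2.66,interpolation=cv2.INTER_CUBIC))
E
```

```text
top 2556.0 [[355, 171], [322, 167], [307, 242], [322, 245], [323, 252], [343, 234]]
[[0.692, -0.207], [0.696, -0.13], [0.515, -0.109], [0.51, -0.143], [0.495, -0.147], [0.539, -0.189]]
top 3504.0 [[189, 148], [186, 204], [190, 228], [232, 228], [232, 148]]
[[0.731, 0.195], [0.591, 0.183], [0.533, 0.166], [0.541, 0.069], [0.738, 0.091]]
top 3478.5 [[137, 148], [132, 197], [137, 227], [180, 228], [176, 203], [178, 148]]
[[0.722, 0.32], [0.598, 0.313], [0.527, 0.29], [0.532, 0.189], [0.591, 0.207], [0.729, 0.221]]
strip [[ 0.738  0.086]
 [ 0.768 -0.333]
 [ 0.771  0.09 ]
 [ 0.798 -0.332]] [[ 0.758  0.083]
 [ 0.785 -0.328]]
adapter [[0.416 0.189]] knife [[ 0.597 -0.458]
 [ 0.505 -0.459]]
scene 7814.0 [[304, 376], [325, 398], [321, 401], [321, 412], [354, 446], [364, 440], [362, 454], [387, 479], [418, 479], [382, 445], [408, 416], [414, 416], [439, 393], [451, 395], [454, 403], [462, 403], [483, 425], [431, 479], [451, 479], [490, 433], [496, 420], [439, 378], [426, 380], [427, 369], [381, 335], [366, 335], [381, 335], [392, 344], [385, 348], [395, 351], [407, 366], [353, 416], [324, 389]
[... 223 characters left out ...]
606, 139], [591, 135], [579, 161], [583, 163], [579, 175], [567, 178], [569, 187], [560, 187], [559, 193], [573, 198], [586, 190]]
scene 3921.5 [[412, 103], [430, 109], [431, 116], [427, 121], [411, 114], [408, 131], [490, 164], [486, 155], [493, 145], [486, 141], [489, 130], [495, 132], [506, 109], [453, 93]]
scene 645.5 [[639, 62], [633, 63], [623, 77], [628, 79], [594, 120], [604, 122], [616, 116]]
scene 6156.0 [[416, 69], [530, 100], [541, 65], [551, 64], [563, 48], [453, 30], [421, 36], [421, 41], [422, 37], [440, 40], [442, 47], [438, 54], [421, 50], [420, 43]]
scene 1061.5 [[448, 0], [585, 19], [592, 13], [595, 0], [590, 1], [587, 10], [566, 8], [567, 0], [547, 0], [545, 5], [526, 0]]
```

View pics/crop1.png

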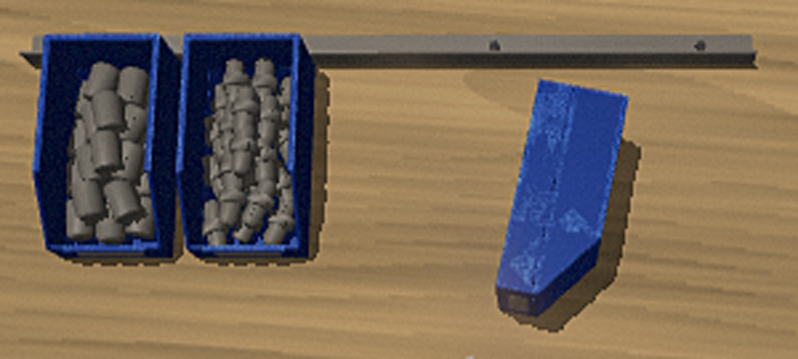

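Confirmed: the crop shows the blue bin lying with its top face at (322,167), (355,171) and (307,243), the cut corner on the right (−y), and the neighbour's right rim at px (233,148). The measured top face is 0.078 × 0.185 m, against 80 × 190 mm expected. I'll fix the target frame and plan the approach to the mouth side.

```bash
cat >> h.py <<'E'
def go(xyz,yaw):
    "shift mm in tool axes and turn to reach world xyz with tool pointing down, tool y at yaw deg"
    s=bot.state(); T=R.from_rotvec(s["tcp_rot"])
    y=np.r_[np.cos(np.radians(yaw)),np.sin(np.radians(yaw)),0];z=np.r_[0,0,-1.];G=R.from_matrix(np.c_[np.cross(y,z),y,z])
    print("t",s["clock"],"shift",(T.inv().apply(np.array(xyz)-s["tcp_pos"])*1e3).round(1),"turn",np.degrees((T.inv()*G).as_rotvec()).round(1))
E
python3 - <<'E'
from h import *
np.set_printoptions(precision=4,suppress=True)
c=shot("top")
a=onz(c,[(128,160.3),(404,160.3)],0)[:,:2]; b=onz(c,[(240,155.5),(404,155.5)],.03)[:,:2]
print(a,b,np.linalg.norm(a[0]-a[1]))
for q in(a,b): d=q[0]-q[1]; print("stop yaw",np.degrees(np.arctan2(-d[0],d[1])))
print("nb back rim",onz(c,[(189,148),(233.3,147.8)],.08)[:,:2])
p=onz(c,[(355.5,171),(321.5,166.5),(306.8,243)],.105)[:,:2];print("bin",p)
d=p[1]-p[2];print("bin yaw",np.degrees(np.arctan2(d[1],d[0])))
print(R.from_rotvec(bot.state()["tcp_rot"]).as_matrix())
go((.60,-.255,.2),4)
E
```

```text
[[ 0.7187  0.3752]
 [ 0.7701 -0.336 ]] [[ 0.7406  0.081 ]
 [ 0.7704 -0.3309]] 0.7130342419283235
stop yaw 4.138703663404565
stop yaw 4.136035730247485
nb back rim [[0.7308 0.195 ]
 [0.739  0.0882]]
bin [[ 0.6916 -0.2083]
 [ 0.697  -0.1285]
 [ 0.5125 -0.1089]]
bin yaw -6.053690553246717
[[-0.9553  0.2955 -0.0001]
 [ 0.2955  0.9553 -0.0007]
 [-0.0001 -0.0007 -1.    ]]
t 0.25 shift [-648.6 -691.1    0.2] turn [-0.   0.  68.8]
```

```bash
python3 -m crank '[{"x":-650,"y":-690,"az":69,"jaw":0},{"x":-650,"y":-690,"az":69,"jaw":0},{"x":-650,"y":-690,"az":69,"jaw":0},{"x":-650,"y":-690,"az":69,"jaw":0},{"x":-650,"y":-690,"az":69,"jaw":0},{"x":-650,"y":-690,"az":69,"jaw":0},{"x":-650,"y":-690,"az":69,"jaw":0},{"x":-650,"y":-690,"az":69,"jaw":0},{"x":-650,"y":-690,"az":69,"jaw":0},{"x":-650,"y":-690,"az":69,"jaw":0},{"x":-650,"y":-690,"az":69,"jaw":0},{"x":-650,"y":-690,"az":69,"jaw":0},{"x":-650,"y":-690,"az":69,"jaw":0},{"x":-650,"y":-690,"az":69,"jaw":0},{"x":-650,"y":-690,"az":69,"jaw":0},{"x":-650,"y":-690,"az":69,"jaw":0},{"x":-650,"y":-690,"az":69,"jaw":0},{"x":-650,"y":-690,"az":69,"jaw":0},{"x":-650,"y":-690,"az":69,"jaw":0},{"x":-650,"y":-690,"az":69,"jaw":0}]' 40; python3 -c "
from h import *
go((.60,-.255,.2),4)"
```

```text
t 0.25 shift [-6.486e+02 -6.911e+02  2.000e-01] turn [-0.   0.  68.8]schema error: expected keys x, y, z, ax, ay, az, jaw
```

```bash
python3 -m crank '[{"x":-650,"y":-690,"z":0,"ax":0,"ay":0,"az":69,"jaw":0},{"x":-650,"y":-690,"z":0,"ax":0,"ay":0,"az":69,"jaw":0},{"x":-650,"y":-690,"z":0,"ax":0,"ay":0,"az":69,"jaw":0},{"x":-650,"y":-690,"z":0,"ax":0,"ay":0,"az":69,"jaw":0},{"x":-650,"y":-690,"z":0,"ax":0,"ay":0,"az":69,"jaw":0},{"x":-650,"y":-690,"z":0,"ax":0,"ay":0,"az":69,"jaw":0},{"x":-650,"y":-690,"z":0,"ax":0,"ay":0,"az":69,"jaw":0},{"x":-650,"y":-690,"z":0,"ax":0,"ay":0,"az":69,"jaw":0},{"x":-650,"y":-690,"z":0,"ax":0,"ay":0,"az":69,"jaw":0},{"x":-650,"y":-690,"z":0,"ax":0,"ay":0,"az":69,"jaw":0},{"x":-650,"y":-690,"z":0,"ax":0,"ay":0,"az":69,"jaw":0},{"x":-650,"y":-690,"z":0,"ax":0,"ay":0,"az":69,"jaw":0},{"x":-650,"y":-690,"z":0,"ax":0,"ay":0,"az":69,"jaw":0},{"x":-650,"y":-690,"z":0,"ax":0,"ay":0,"az":69,"jaw":0},{"x":-650,"y":-690,"z":0,"ax":0,"ay":0,"az":69,"jaw":0},{"x":-650,"y":-690,"z":0,"ax":0,"ay":0,"az":69,"jaw":0},{"x":-650,"y":-690,"z":0,"ax":0,"ay":0,"az":69,"jaw":0},{"x":-650,"y":-690,"z":0,"ax":0,"ay":0,"az":69,"jaw":0},{"x":-650,"y":-690,"z":0,"ax":0,"ay":0,"az":69,"jaw":0},{"x":-650,"y":-690,"z":0,"ax":0,"ay":0,"az":69,"jaw":0}]' 40; python3 -c "
from h import *
go((.60,-.255,.2),4)"
```

```text
clock: 2.25
tcp_pos: [0.6017, -0.2619, 0.1994]
tcp_rot: [2.152, 2.284, -0.006]
contact_force: [-0.2, -0.4, 0.5]
grip_width: -0.0
gripper_force: 0.0
t 2.25 shift [ 6.9 -1.3 -0.6] turn [-0.1  0.3 -0.6]
```

```bash
python3 -m crank '[{"x":0,"y":4,"z":50,"ax":0,"ay":0,"az":0,"jaw":0},{"x":0,"y":4,"z":100,"ax":0,"ay":0,"az":0,"jaw":0},{"x":0,"y":4,"z":105,"ax":0,"ay":0,"az":0,"jaw":0},{"x":15,"y":4,"z":105,"ax":0,"ay":0,"az":0,"jaw":0},{"x":25,"y":4,"z":105,"ax":0,"ay":0,"az":0,"jaw":0},{"x":25,"y":4,"z":105,"ax":0,"ay":0,"az":0,"jaw":0}]'; python3 - <<'E'
from h import *
a=shot("top");b=shot("scene")
im=np.hstack([cv2.resize(a["color"][120:300,260:440],(400,400)),cv2.resize(b["color"][150:330,190:370],(400,400))])
cv2.imwrite("pics/near.png",im[:,:,::-1])
E
```

```text
clock: 2.85
tcp_pos: [0.6061, -0.2262, 0.0975]
tcp_rot: [2.141, 2.296, 0.005]
contact_force: [0.4, 0.5, -0.3]
grip_width: -0.0001
gripper_force: 0.0
```

View pics/near.png

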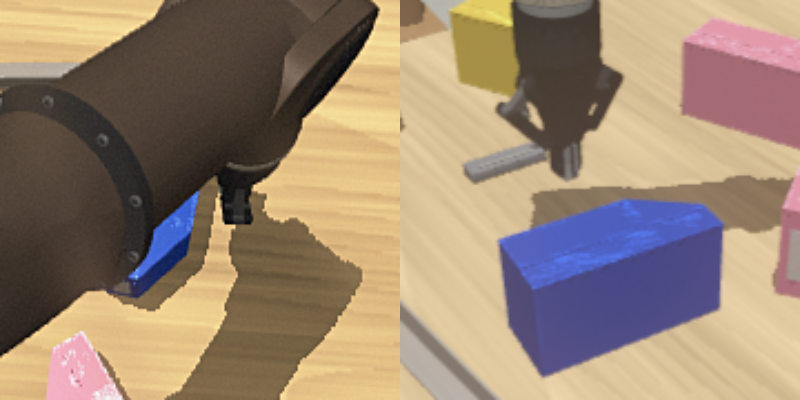

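The left half shows the fingers shut at (235,205), right beside the rim. The right half shows the tip at (565,170), just off the middle of the mouth side. Now the slow tipping push.

```bash
python3 -m crank '[{"x":5,"y":1,"z":3,"ax":0,"ay":0,"az":0,"jaw":0},{"x":10,"y":2,"z":3,"ax":0,"ay":0,"az":0,"jaw":0},{"x":14,"y":2,"z":3,"ax":0,"ay":0,"az":0,"jaw":0},{"x":18,"y":3,"z":3,"ax":0,"ay":0,"az":0,"jaw":0},{"x":22,"y":4,"z":3,"ax":0,"ay":0,"az":0,"jaw":0},{"x":26,"y":4,"z":3,"ax":0,"ay":0,"az":0,"jaw":0},{"x":30,"y":5,"z":3,"ax":0,"ay":0,"az":0,"jaw":0},{"x":34,"y":6,"z":3,"ax":0,"ay":0,"az":0,"jaw":0},{"x":38,"y":6,"z":3,"ax":0,"ay":0,"az":0,"jaw":0},{"x":42,"y":7,"z":3,"ax":0,"ay":0,"az":0,"jaw":0},{"x":45,"y":7,"z":3,"ax":0,"ay":0,"az":0,"jaw":0}]'; python3 - <<'E'
from h import *
b=shot("scene")
cv2.imwrite("pics/tip1.png",cv2.resize(b["color"][150:330,170:390],(660,540))[:,:,::-1])
E
```

```text
clock: 4.05
tcp_pos: [0.6082, -0.183, 0.092]
tcp_rot: [-2.146, -2.295, -0.0]
contact_force: [-0.6, -0.1, 1.7]
grip_width: 0.0001
gripper_force: 0.0
```

View pics/tip1.png

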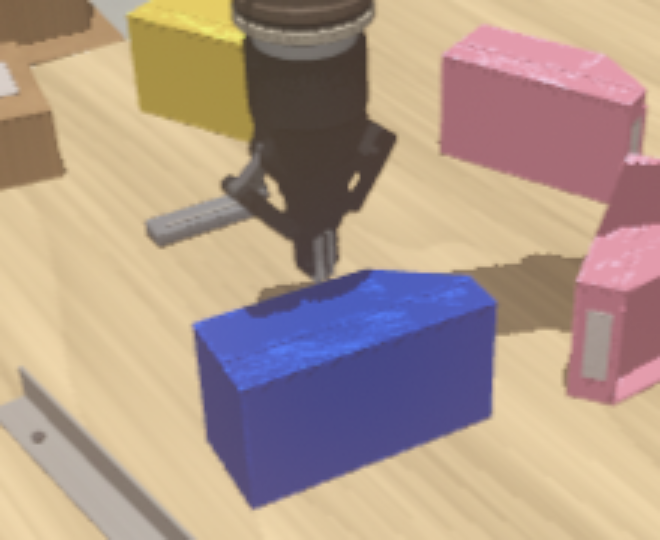

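The tip (320,275) is at the rim, and the bin looks only just tilted so far. I'll carry on.

```bash
python3 -m crank '[{"x":4,"y":1,"z":0,"ax":0,"ay":0,"az":0,"jaw":0},{"x":8,"y":1,"z":0,"ax":0,"ay":0,"az":0,"jaw":0},{"x":12,"y":2,"z":0,"ax":0,"ay":0,"az":0,"jaw":0},{"x":16,"y":3,"z":0,"ax":0,"ay":0,"az":0,"jaw":0},{"x":20,"y":3,"z":0,"ax":0,"ay":0,"az":0,"jaw":0},{"x":24,"y":4,"z":0,"ax":0,"ay":0,"az":0,"jaw":0},{"x":28,"y":5,"z":0,"ax":0,"ay":0,"az":0,"jaw":0},{"x":32,"y":5,"z":0,"ax":0,"ay":0,"az":0,"jaw":0},{"x":36,"y":6,"z":0,"ax":0,"ay":0,"az":0,"jaw":0},{"x":40,"y":7,"z":0,"ax":0,"ay":0,"az":0,"jaw":0},{"x":42,"y":7,"z":0,"ax":0,"ay":0,"az":0,"jaw":0}]'; python3 - <<'E'
from h import *
b=shot("scene")
cv2.imwrite("pics/tip2.png",cv2.resize(b["color"][150:330,170:390],(660,540))[:,:,::-1])
E
```

```text
clock: 5.2
tcp_pos: [0.6125, -0.1405, 0.092]
tcp_rot: [-2.146, -2.295, -0.0]
contact_force: [-1.3, 0.1, -0.3]
grip_width: -0.0
gripper_force: 0.0
```

View pics/tip2.png

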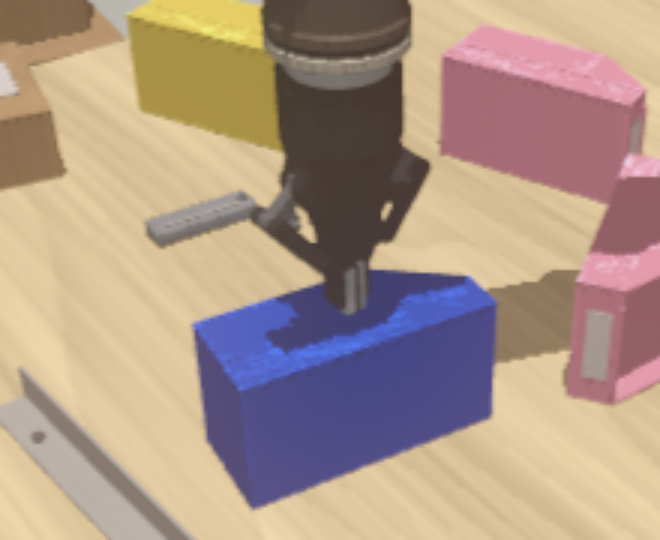

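The view shows the tip at (350,312) over the top wall and the bin unmoved, so the tip is higher than reported or the bin is lower. I'll triangulate both.

```bash
python3 - <<'E'
from h import *
np.set_printoptions(precision=4,suppress=True)
s=bot.state();print(s["tcp_pos"],R.from_rotvec(s["tcp_rot"]).as_matrix()[:,2])
T=shot("top");S=shot("scene")
def uv(c,P):
    f=240/np.tan(np.radians(c["vertical_fov"])/2);p=R.from_rotvec(c["attitude"]).inv().apply(np.array(P)-c["origin"])
    return c["cx"]-f*p[0]/p[2],c["cy"]+f*p[1]/p[2]
print("tcp proj",uv(S,s["tcp_pos"]),"seen ~(286.7,254)")
o=S["origin"];d=ray(S,(286.7,254))[0]
for y in(-.1405,):k=(y-o[1])/d[1];print("at y",o+k*d)
print("tri base-back",tri(T,(321.5,166.5),S,(250,280)),"rim-back",tri(T,(355.5,171),S,(235,258.5)))
print("bench corner z0",onz(S,[(170+253/3,150+507/3),(170+492/3,150+417/3)],0))
print("nb foot front corner",onz(S,[(354,446)],.08))
print("predicted corners",[uv(S,p) for p in((.697,-.1285,.105),(.6916,-.2083,.105),(.697,-.1285,0))])
E
```

```text
[ 0.6124 -0.1403  0.092 ] [-0.      0.0004 -1.    ]
tcp proj (np.float64(285.37357239393066), np.float64(264.4582987428409)) seen ~(286.7,254)
at y [ 0.6082 -0.1405  0.1162]
tri base-back [ 0.699  -0.129   0.1021] rim-back [ 0.6908 -0.2071  0.1027]
bench corner z0 [[ 0.6992 -0.129   0.    ]
 [ 0.5121 -0.103   0.    ]]
nb foot front corner [[0.7533 0.2271 0.08  ]]
predicted corners [(np.float64(251.49246740169252), np.float64(278.68499534354413)), (np.float64(233.23430309046432), np.float64(257.1939059346505)), (np.float64(255.39330320074782), np.float64(318.6941710064072))]
```

The bin measures about 0.103 high, as it should. The visible fingertip is about 20 mm above the reported TCP, so it passed over the rim. I'll back off at height, come down 25 mm lower and check the tip.

```bash
python3 -m crank '[{"x":0,"y":0,"z":-10,"ax":0,"ay":0,"az":0,"jaw":0},{"x":0,"y":0,"z":-20,"ax":0,"ay":0,"az":0,"jaw":0},{"x":-30,"y":-5,"z":-20,"ax":0,"ay":0,"az":0,"jaw":0},{"x":-70,"y":-10,"z":-20,"ax":0,"ay":0,"az":0,"jaw":0},{"x":-100,"y":-12,"z":-20,"ax":0,"ay":0,"az":0,"jaw":0},{"x":-100,"y":-12,"z":0,"ax":0,"ay":0,"az":0,"jaw":0},{"x":-100,"y":-12,"z":20,"ax":0,"ay":0,"az":0,"jaw":0},{"x":-100,"y":-12,"z":20,"ax":0,"ay":0,"az":0,"jaw":0},{"x":-100,"y":-12,"z":20,"ax":0,"ay":0,"az":0,"jaw":0}]'; python3 - <<'E'
from h import *
a=shot("top");b=shot("scene")
im=np.hstack([cv2.resize(a["color"][170:250,310:390],(400,400)),cv2.resize(b["color"][180:260,230:310],(400,400))])
cv2.imwrite("pics/near2.png",im[:,:,::-1])
E
```

```text
clock: 6.25
tcp_pos: [0.6072, -0.2419, 0.0729]
tcp_rot: [2.146, 2.294, 0.0]
contact_force: [0.8, 0.2, 0.1]
grip_width: -0.0
gripper_force: 0.0
```

View pics/near2.png

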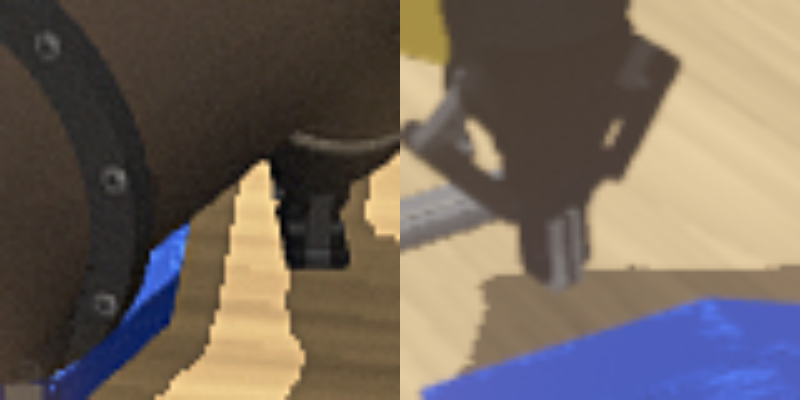

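```bash
python3 - <<'E'
from h import *
np.set_printoptions(precision=4,suppress=True)
T=shot("top");S=shot("scene");o=S["origin"];d=ray(S,(261,237))[0]
print(o+d*((-.242-o[1])/d[1]), "tri",tri(T,(373.5,221.5),S,(261,237)))
for z in(.073,.093): print(z,onz(S,[(261,237)],z),onz(T,[(373.5,222)],z))
print(bot.state()["tcp_pos"])
E
```

```text
[ 0.606  -0.242   0.1005] tri [ 0.5863 -0.2632  0.0787]
0.073 [[ 0.5861 -0.2773  0.073 ]] [[ 0.5808 -0.2592  0.073 ]]
0.093 [[ 0.6006 -0.2516  0.093 ]] [[ 0.5754 -0.2574  0.093 ]]
[ 0.6077 -0.2418  0.0733]
```

```bash
python3 -m crank '[{"x":0,"y":8,"z":5,"ax":0,"ay":0,"az":0,"jaw":0},{"x":10,"y":8,"z":5,"ax":0,"ay":0,"az":0,"jaw":0},{"x":20,"y":8,"z":5,"ax":0,"ay":0,"az":0,"jaw":0},{"x":28,"y":8,"z":5,"ax":0,"ay":0,"az":0,"jaw":0},{"x":34,"y":8,"z":5,"ax":0,"ay":0,"az":0,"jaw":0},{"x":38,"y":8,"z":5,"ax":0,"ay":0,"az":0,"jaw":0},{"x":42,"y":8,"z":5,"ax":0,"ay":0,"az":0,"jaw":0},{"x":46,"y":9,"z":5,"ax":0,"ay":0,"az":0,"jaw":0},{"x":50,"y":9,"z":5,"ax":0,"ay":0,"az":0,"jaw":0},{"x":54,"y":10,"z":5,"ax":0,"ay":0,"az":0,"jaw":0},{"x":58,"y":10,"z":4,"ax":0,"ay":0,"az":0,"jaw":0},{"x":62,"y":11,"z":3,"ax":0,"ay":0,"az":0,"jaw":0},{"x":66,"y":12,"z":2,"ax":0,"ay":0,"az":0,"jaw":0},{"x":70,"y":12,"z":0,"ax":0,"ay":0,"az":0,"jaw":0},{"x":70,"y":12,"z":0,"ax":0,"ay":0,"az":0,"jaw":0}]'; python3 - <<'E'
from h import *
b=shot("scene")
cv2.imwrite("pics/tip3.png",cv2.resize(b["color"][150:330,170:390],(660,540))[:,:,::-1])
E
```

```text
clock: 7.95
tcp_pos: [0.6145, -0.1701, 0.0722]
tcp_rot: [-2.145, -2.295, -0.001]
contact_force: [-0.9, 0.9, -0.5]
grip_width: -0.0
gripper_force: 0.0
```

View pics/tip3.png

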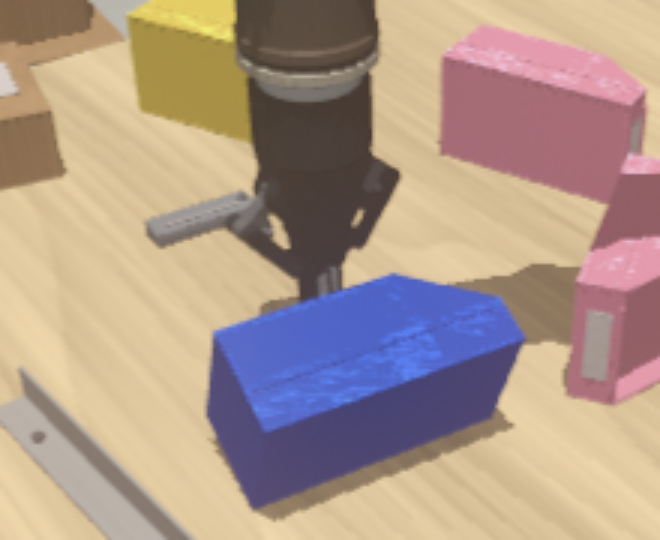

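The bin is now tipping: its upper wall edge has gone from (240,390) to (265,430), while the pivot edge (255,507) hasn't moved. I'll carry on past 30° and then measure numerically.

```bash
python3 -m crank '[{"x":4,"y":0,"z":-2,"ax":0,"ay":0,"az":0,"jaw":0},{"x":8,"y":1,"z":-4,"ax":0,"ay":0,"az":0,"jaw":0},{"x":12,"y":1,"z":-6,"ax":0,"ay":0,"az":0,"jaw":0},{"x":16,"y":2,"z":-7,"ax":0,"ay":0,"az":0,"jaw":0},{"x":20,"y":2,"z":-8,"ax":0,"ay":0,"az":0,"jaw":0},{"x":24,"y":3,"z":-9,"ax":0,"ay":0,"az":0,"jaw":0},{"x":28,"y":3,"z":-10,"ax":0,"ay":0,"az":0,"jaw":0},{"x":32,"y":4,"z":-10,"ax":0,"ay":0,"az":0,"jaw":0},{"x":36,"y":4,"z":-10,"ax":0,"ay":0,"az":0,"jaw":0},{"x":40,"y":4,"z":-10,"ax":0,"ay":0,"az":0,"jaw":0},{"x":44,"y":5,"z":-10,"ax":0,"ay":0,"az":0,"jaw":0},{"x":44,"y":5,"z":-10,"ax":0,"ay":0,"az":0,"jaw":0},{"x":44,"y":5,"z":-10,"ax":0,"ay":0,"az":0,"jaw":0}]'; python3 - <<'E'
from h import *
b=shot("scene","s4")
for k in blobs(b):
    if cv2.boundingRect(k)[0]<450 and cv2.boundingRect(k)[1]>150: print(cv2.contourArea(k),cv2.approxPolyDP(k,3,True)[:,0].tolist())
h=cv2.cvtColor(b["color"],cv2.COLOR_RGB2HSV);m=cv2.inRange(h,(105,90,30),(130,255,255))
cs,_=cv2.findContours(m,0,2)
for k in cs:
    x,y,w,hh=cv2.boundingRect(k)
    if cv2.contourArea(k)>300 and x<450 and y>150: print("wide",x,y,w,hh,cv2.approxPolyDP(k,3,True)[:,0].tolist()[:14])
E
```

```text
clock: 9.3
tcp_pos: [0.6164, -0.1268, 0.082]
tcp_rot: [2.146, 2.294, -0.0]
contact_force: [-0.5, -0.6, 0.3]
grip_width: 0.0001
gripper_force: 0.0
11721.0 [[304, 376], [326, 398], [326, 417], [354, 446], [364, 440], [362, 454], [387, 479], [418, 479], [382, 445], [408, 416], [414, 416], [440, 392], [451, 395], [454, 403], [462, 403], [483, 425], [431, 479], [451, 479], [490, 433], [496, 420], [439, 378], [426, 380], [427, 369], [381, 335], [361, 335]]
3858.5 [[358, 301], [333, 277], [328, 282], [327, 275], [311, 270], [252, 291], [276, 325], [297, 318], [294, 325], [301, 330], [299, 335], [303, 333], [301, 328], [310, 332], [292, 341], [307, 341], [345, 324], [342, 319], [335, 320], [341, 317], [340, 301], [350, 302], [332, 288], [333, 278], [356, 304]]
wide 304 335 193 145 [[304, 376], [305, 397], [354, 446], [362, 439], [362, 454], [387, 479], [418, 479], [382, 445], [403, 421], [439, 393], [447, 393], [454, 403], [463, 404], [482, 425]]
wide 252 270 110 85 [[361, 305], [339, 281], [312, 270], [252, 291], [255, 320], [278, 354], [360, 318]]
```

```bash
python3 -m crank '[{"x":-20,"y":0,"z":0,"ax":0,"ay":0,"az":0,"jaw":0},{"x":-40,"y":0,"z":-30,"ax":0,"ay":0,"az":0,"jaw":85},{"x":-80,"y":0,"z":-60,"ax":0,"ay":0,"az":0,"jaw":85},{"x":-80,"y":0,"z":-60,"ax":0,"ay":0,"az":0,"jaw":85},{"x":-80,"y":0,"z":-60,"ax":0,"ay":0,"az":0,"jaw":85}]'; python3 - <<'E'
from h import *
np.set_printoptions(precision=4,suppress=True)
S=shot("scene","s5");T=shot("top","t5")
cs,_=cv2.findContours(cv2.inRange(cv2.cvtColor(S["color"],cv2.COLOR_RGB2HSV),(105,90,30),(130,255,255)),0,2)
for k in cs:
    x,y,w,hh=cv2.boundingRect(k)
    if cv2.contourArea(k)>300 and x<350 and 200<y<330: print("wide",x,y,w,hh,cv2.approxPolyDP(k,2,True)[:,0].tolist())
print("L bottom",onz(S,[(278,354),(360,318)],0)[:,:2],"back rim",onz(S,[(276,325),(252,291)],.08)[:,:2])
E
```

```text
clock: 9.85
tcp_pos: [0.6217, -0.2088, 0.1429]
tcp_rot: [2.148, 2.29, 0.001]
contact_force: [0.8, 1.3, 0.1]
grip_width: 0.058
gripper_force: 0.0
wide 252 270 110 85 [[361, 305], [339, 281], [311, 270], [252, 291], [255, 320], [278, 354], [360, 318]]
L bottom [[ 0.7113 -0.0247]
 [ 0.5267 -0.0022]] back rim [[ 0.7137 -0.0215]
 [ 0.7011 -0.1234]]
```

```bash
python3 - <<'E'
import cv2,numpy as np
a=cv2.imread("pics/t5.png")[135:270,120:420];b=cv2.imread("pics/s5.png")[220:390,200:500]
cv2.imwrite("pics/m5.png",np.vstack([cv2.resize(a,(650,292)),cv2.resize(b,(540,306)) if 0 else cv2.resize(b,(650,306))]))
E
```

```text
(no output)
```

View pics/m5.png

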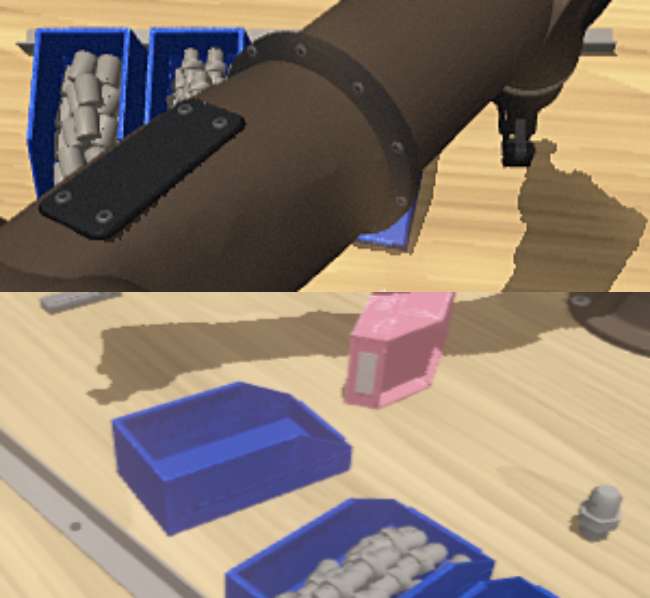

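The bin is upright (top view partly hidden by the arm; in the lower half, back corner at (170,535), front corner at (350,465)). It yaws −7° and needs +4.1°. I'll lower the open fingers beside its right wall and push with both, in line with the strip frame.

```bash
python3 -m crank '[{"x":-5,"y":-5,"z":40,"ax":0,"ay":0,"az":-0.5,"jaw":85},{"x":-5,"y":-5,"z":80,"ax":0,"ay":0,"az":-0.5,"jaw":85},{"x":-5,"y":-5,"z":110,"ax":0,"ay":0,"az":-0.5,"jaw":85},{"x":-5,"y":-5,"z":128,"ax":0,"ay":0,"az":-0.5,"jaw":85},{"x":0,"y":-5,"z":128,"ax":0,"ay":0,"az":-0.5,"jaw":85},{"x":20,"y":-5,"z":128,"ax":0,"ay":0,"az":-0.5,"jaw":85},{"x":40,"y":-5,"z":128,"ax":0,"ay":0,"az":-0.5,"jaw":85},{"x":52,"y":-5,"z":128,"ax":0,"ay":0,"az":-0.5,"jaw":85},{"x":60,"y":-5,"z":128,"ax":0,"ay":0,"az":-0.5,"jaw":85},{"x":66,"y":-5,"z":128,"ax":0,"ay":0,"az":-0.5,"jaw":85},{"x":72,"y":-5,"z":128,"ax":0,"ay":0,"az":-0.5,"jaw":85},{"x":78,"y":-5,"z":128,"ax":0,"ay":0,"az":-0.5,"jaw":85},{"x":84,"y":-5,"z":128,"ax":0,"ay":0,"az":-0.5,"jaw":85},{"x":90,"y":-5,"z":128,"ax":0,"ay":0,"az":-0.5,"jaw":85},{"x":96,"y":-5,"z":128,"ax":0,"ay":0,"az":-0.5,"jaw":85},{"x":102,"y":-5,"z":128,"ax":0,"ay":0,"az":-0.5,"jaw":85},{"x":108,"y":-5,"z":128,"ax":0,"ay":0,"az":-0.5,"jaw":85},{"x":112,"y":-5,"z":128,"ax":0,"ay":0,"az":-0.5,"jaw":85},{"x":115,"y":-5,"z":128,"ax":0,"ay":0,"az":-0.5,"jaw":85}]'; cat >> h.py <<'E'
def bins(name=None):
    S=shot("scene",name)
    cs,_=cv2.findContours(cv2.inRange(cv2.cvtColor(S["color"],cv2.COLOR_RGB2HSV),(105,90,30),(130,255,255)),0,2)
    for k in cs:
        x,y,w,hh=cv2.boundingRect(k)
        if cv2.contourArea(k)>300 and x<350 and y>200:
            a=cv2.approxPolyDP(k,2,True)[:,0]
            print([(p.tolist(),onz(S,[p],0)[0,:2].round(3).tolist(),onz(S,[p],.08)[0,:2].round(3).tolist()) for p in a[:12]])
E
python3 -c "
from h import *
bins('s6')"
```

```text
clock: 11.85
tcp_pos: [0.609, -0.0917, 0.014]
tcp_rot: [-2.136, -2.304, -0.0]
contact_force: [0.9, -2.5, 1.2]
grip_width: 0.0849
gripper_force: 1.0
[([304, 376], [0.702, 0.045], [0.739, 0.095]), ([305, 397], [0.727, 0.08], [0.76, 0.126]), ([354, 446], [0.719, 0.196], [0.753, 0.227]), ([362, 439], [0.701, 0.195], [0.738, 0.226]), ([362, 454], [0.718, 0.212], [0.752, 0.242]), ([387, 479], [0.714, 0.262], [0.749, 0.285]), ([418, 479], [0.679, 0.289], [0.718, 0.309]), ([383, 446], [0.683, 0.223], [0.722, 0.251]), ([383, 443], [0.68, 0.219], [0.719, 0.248]), ([389, 435], [0.663, 0.215], [0.705, 0.244]), ([395, 434], [0.654, 0.22], [0.697, 0.248]), ([395, 429], [0.648, 0.214], [0.692, 0.243])]
[([376, 307], [0.478, -0.006], [0.543, 0.051]), ([347, 284], [0.478, -0.099], [0.543, -0.03]), ([319, 276], [0.511, -0.158], [0.572, -0.082]), ([268, 305], [0.655, -0.147], [0.698, -0.073]), ([270, 334], [0.696, -0.076], [0.733, -0.01]), ([304, 367], [0.691, 0.029], [0.729, 0.081]), ([373, 321], [0.511, 0.02], [0.572, 0.074])]
```

Squaring up. The bin's back-left foot is at (.691,.029) and its width checks at 105 mm. The gap to the neighbour is about 59 mm, so I'll push another 42 and measure.

```bash
python3 -m crank '[{"x":5,"y":0,"z":0,"ax":0,"ay":0,"az":0,"jaw":85},{"x":10,"y":0,"z":0,"ax":0,"ay":0,"az":0,"jaw":85},{"x":15,"y":0,"z":0,"ax":0,"ay":0,"az":0,"jaw":85},{"x":20,"y":0,"z":0,"ax":0,"ay":0,"az":0,"jaw":85},{"x":25,"y":0,"z":0,"ax":0,"ay":0,"az":0,"jaw":85},{"x":30,"y":0,"z":0,"ax":0,"ay":0,"az":0,"jaw":85},{"x":35,"y":0,"z":0,"ax":0,"ay":0,"az":0,"jaw":85},{"x":39,"y":0,"z":0,"ax":0,"ay":0,"az":0,"jaw":85},{"x":42,"y":0,"z":0,"ax":0,"ay":0,"az":0,"jaw":85},{"x":42,"y":0,"z":0,"ax":0,"ay":0,"az":0,"jaw":85}]'; python3 - <<'E'
from h import *
bins('s7')
im=cv2.imread('pics/s7.png')[270:450,250:450]
cv2.imwrite('pics/s7c.png',cv2.resize(im,(660,594),interpolation=cv2.INTER_CUBIC))
E
```

```text
clock: 12.9
tcp_pos: [0.6057, -0.0495, 0.0139]
tcp_rot: [-2.135, -2.304, -0.0]
contact_force: [0.4, -0.4, 0.0]
grip_width: 0.0848
gripper_force: 0.0
[([283, 317], [0.65, -0.099], [0.693, -0.03]), ([284, 347], [0.693, -0.032], [0.731, 0.028]), ([309, 371], [0.689, 0.041], [0.727, 0.092]), ([304, 376], [0.702, 0.045], [0.739, 0.095]), ([305, 397], [0.727, 0.08], [0.76, 0.126]), ([354, 446], [0.719, 0.196], [0.753, 0.227]), ([362, 440], [0.702, 0.196], [0.739, 0.227]), ([362, 454], [0.718, 0.212], [0.752, 0.242]), ([387, 479], [0.714, 0.262], [0.749, 0.285]), ([418, 479], [0.679, 0.289], [0.718, 0.309]), ([383, 446], [0.683, 0.223], [0.722, 0.251]), ([383, 443], [0.68, 0.219], [0.719, 0.248])]
```

```bash
python3 -m crank '[{"x":3,"y":0,"z":0,"ax":0,"ay":0,"az":0,"jaw":85},{"x":6,"y":0,"z":0,"ax":0,"ay":0,"az":0,"jaw":85},{"x":6,"y":0,"z":0,"ax":0,"ay":0,"az":0,"jaw":85},{"x":-5,"y":0,"z":0,"ax":0,"ay":0,"az":0,"jaw":85},{"x":-30,"y":0,"z":0,"ax":0,"ay":0,"az":0,"jaw":85},{"x":-50,"y":0,"z":-40,"ax":0,"ay":0,"az":0,"jaw":60},{"x":-50,"y":0,"z":-80,"ax":0,"ay":0,"az":0,"jaw":60},{"x":-50,"y":0,"z":-120,"ax":0,"ay":0,"az":0,"jaw":60},{"x":-50,"y":0,"z":-150,"ax":0,"ay":0,"az":0,"jaw":60},{"x":-50,"y":0,"z":-150,"ax":0,"ay":0,"az":0,"jaw":60}]'; python3 - <<'E'
from h import *
bins('s8')
T=shot("top")
h=cv2.cvtColor(T["color"],cv2.COLOR_RGB2HSV);m=cv2.inRange(h,(165,60,80),(179,255,255))|cv2.inRange(h,(0,60,120),(5,255,255))
for k in cv2.findContours(m,0,2)[0]:
    if cv2.contourArea(k)>150:
        P=onz(T,k[:,0],.105);i=P[:,1].argmax();j=P[:,0].argmax();print("pink",P[i,:2],P[j,:2])
go((.43,.008,.165),94.1)
E
```

```text
clock: 13.95
tcp_pos: [0.612, -0.1022, 0.1686]
tcp_rot: [2.133, 2.298, 0.007]
contact_force: [0.1, -1.1, -0.3]
grip_width: 0.0603
gripper_force: 0.0
[([284, 320], [0.653, -0.091], [0.696, -0.023]), ([286, 349], [0.693, -0.026], [0.731, 0.034]), ([309, 371], [0.689, 0.041], [0.727, 0.092]), ([304, 376], [0.702, 0.045], [0.739, 0.095]), ([305, 397], [0.727, 0.08], [0.76, 0.126]), ([354, 446], [0.719, 0.196], [0.753, 0.227]), ([362, 439], [0.701, 0.195], [0.738, 0.226]), ([362, 454], [0.718, 0.212], [0.752, 0.242]), ([387, 479], [0.714, 0.262], [0.749, 0.285]), ([418, 479], [0.679, 0.289], [0.718, 0.309]), ([383, 446], [0.683, 0.223], [0.722, 0.251]), ([383, 443], [0.68, 0.219], [0.719, 0.248])]
pink [ 0.24172175 -0.25283617] [ 0.30720937 -0.43421379]
pink [ 0.36090483 -0.06011426] [ 0.45174613 -0.08969341]
t 14.05 shift [ 122.  -171.1   -0.7] turn [  0.1   0.1 -89.8]
```

```bash
python3 -m crank '[{"x":123,"y":-156,"z":0,"ax":0,"ay":0,"az":-90,"jaw":60},{"x":123,"y":-156,"z":0,"ax":0,"ay":0,"az":-90,"jaw":60},{"x":123,"y":-156,"z":0,"ax":0,"ay":0,"az":-90,"jaw":60},{"x":123,"y":-156,"z":0,"ax":0,"ay":0,"az":-90,"jaw":60},{"x":123,"y":-156,"z":0,"ax":0,"ay":0,"az":-90,"jaw":60},{"x":123,"y":-156,"z":0,"ax":0,"ay":0,"az":-90,"jaw":60},{"x":123,"y":-156,"z":0,"ax":0,"ay":0,"az":-90,"jaw":60},{"x":123,"y":-156,"z":0,"ax":0,"ay":0,"az":-90,"jaw":60},{"x":123,"y":-156,"z":0,"ax":0,"ay":0,"az":-90,"jaw":60},{"x":123,"y":-156,"z":0,"ax":0,"ay":0,"az":-90,"jaw":60},{"x":123,"y":-156,"z":0,"ax":0,"ay":0,"az":-90,"jaw":60},{"x":123,"y":-156,"z":0,"ax":0,"ay":0,"az":-90,"jaw":60},{"x":123,"y":-156,"z":0,"ax":0,"ay":0,"az":-90,"jaw":60},{"x":123,"y":-156,"z":0,"ax":0,"ay":0,"az":-90,"jaw":60}]'; python3 - <<'E'
from h import *
bins('s9'); go((.445,.010,.010),94.1)
E
```

```text
clock: 15.45
tcp_pos: [0.4444, 0.0106, 0.1636]
tcp_rot: [0.115, -3.139, 0.0]
contact_force: [-0.5, -1.1, -0.4]
grip_width: 0.0602
gripper_force: 0.0
[([284, 320], [0.653, -0.091], [0.696, -0.023]), ([286, 349], [0.693, -0.026], [0.731, 0.034]), ([309, 371], [0.689, 0.041], [0.727, 0.092]), ([304, 376], [0.702, 0.045], [0.739, 0.095]), ([305, 397], [0.727, 0.08], [0.76, 0.126]), ([354, 446], [0.719, 0.196], [0.753, 0.227]), ([362, 439], [0.701, 0.195], [0.738, 0.226]), ([362, 454], [0.718, 0.212], [0.752, 0.242]), ([387, 479], [0.714, 0.262], [0.749, 0.285]), ([418, 479], [0.679, 0.289], [0.718, 0.309]), ([383, 446], [0.683, 0.223], [0.722, 0.251]), ([383, 443], [0.68, 0.219], [0.719, 0.248])]
t 15.5 shift [ -0.5  -0.6 153.7] turn [-0.  -0.   0.1]
```

```bash
python3 -m crank '[{"x":0,"y":0,"z":50,"ax":0,"ay":0,"az":0,"jaw":60},{"x":0,"y":0,"z":100,"ax":0,"ay":0,"az":0,"jaw":60},{"x":0,"y":0,"z":135,"ax":0,"ay":0,"az":0,"jaw":60},{"x":0,"y":0,"z":150,"ax":0,"ay":0,"az":0,"jaw":60},{"x":0,"y":0,"z":158,"ax":0,"ay":0,"az":0,"jaw":60},{"x":-10,"y":0,"z":158,"ax":0,"ay":0,"az":0,"jaw":60},{"x":-22,"y":0,"z":158,"ax":0,"ay":0,"az":0,"jaw":60},{"x":-32,"y":0,"z":158,"ax":0,"ay":0,"az":0,"jaw":60},{"x":-38,"y":0,"z":158,"ax":0,"ay":0,"az":0,"jaw":60},{"x":-43,"y":0,"z":158,"ax":0,"ay":0,"az":0,"jaw":60},{"x":-48,"y":0,"z":158,"ax":0,"ay":0,"az":0,"jaw":60},{"x":-53,"y":0,"z":158,"ax":0,"ay":0,"az":0,"jaw":60},{"x":-58,"y":0,"z":158,"ax":0,"ay":0,"az":0,"jaw":60},{"x":-63,"y":0,"z":158,"ax":0,"ay":0,"az":0,"jaw":60},{"x":-68,"y":0,"z":158,"ax":0,"ay":0,"az":0,"jaw":60},{"x":-73,"y":0,"z":158,"ax":0,"ay":0,"az":0,"jaw":60},{"x":-75,"y":0,"z":158,"ax":0,"ay":0,"az":0,"jaw":60},{"x":-75,"y":0,"z":158,"ax":0,"ay":0,"az":0,"jaw":60}]'; python3 - <<'E'
from h import *
bins('s10')
E
```

```text
clock: 17.3
tcp_pos: [0.5199, 0.0163, 0.006]
tcp_rot: [-0.118, 3.139, -0.0]
contact_force: [0.8, 0.5, -0.5]
grip_width: 0.06
gripper_force: 0.0
[([284, 320], [0.653, -0.091], [0.696, -0.023]), ([287, 323], [0.653, -0.08], [0.696, -0.014]), ([286, 349], [0.693, -0.026], [0.731, 0.034]), ([309, 371], [0.689, 0.041], [0.727, 0.092]), ([304, 376], [0.702, 0.045], [0.739, 0.095]), ([305, 397], [0.727, 0.08], [0.76, 0.126]), ([354, 446], [0.719, 0.196], [0.753, 0.227]), ([362, 439], [0.701, 0.195], [0.738, 0.226]), ([362, 454], [0.718, 0.212], [0.752, 0.242]), ([387, 479], [0.714, 0.262], [0.749, 0.285]), ([418, 479], [0.679, 0.289], [0.718, 0.309]), ([383, 446], [0.683, 0.223], [0.722, 0.251])]
```

The bin hasn't moved and there's no force, so the tips went over the 36 mm front wall. Both passes fit a tip about 24 mm above the reported z. I'll back out, lower by 17 mm and check the force.

```bash
python3 -m crank '[{"x":20,"y":0,"z":0,"ax":0,"ay":0,"az":0,"jaw":60},{"x":50,"y":0,"z":0,"ax":0,"ay":0,"az":0,"jaw":60},{"x":72,"y":0,"z":0,"ax":0,"ay":0,"az":0,"jaw":60},{"x":72,"y":0,"z":4,"ax":0,"ay":0,"az":0,"jaw":60},{"x":72,"y":0,"z":8,"ax":0,"ay":0,"az":0,"jaw":60},{"x":72,"y":0,"z":12,"ax":0,"ay":0,"az":0,"jaw":60},{"x":72,"y":0,"z":15,"ax":0,"ay":0,"az":0,"jaw":60},{"x":72,"y":0,"z":17,"ax":0,"ay":0,"az":0,"jaw":60},{"x":72,"y":0,"z":17,"ax":0,"ay":0,"az":0,"jaw":60}]'; python3 - <<'E'
from h import *
bins('s11'); T=shot("top","t11");im=cv2.imread('pics/s11.png')[230:430,250:500]
cv2.imwrite('pics/s11c.png',cv2.resize(im,(750,600),interpolation=cv2.INTER_CUBIC))
E
```

```text
clock: 18.25
tcp_pos: [0.4479, 0.0108, -0.0114]
tcp_rot: [0.118, -3.139, 0.0]
contact_force: [-0.4, -0.7, 0.0]
grip_width: 0.06
gripper_force: 0.0
[([284, 320], [0.653, -0.091], [0.696, -0.023]), ([287, 323], [0.653, -0.08], [0.696, -0.014]), ([286, 349], [0.693, -0.026], [0.731, 0.034]), ([309, 371], [0.689, 0.041], [0.727, 0.092]), ([304, 376], [0.702, 0.045], [0.739, 0.095]), ([305, 397], [0.727, 0.08], [0.76, 0.126]), ([354, 446], [0.719, 0.196], [0.753, 0.227]), ([362, 439], [0.701, 0.195], [0.738, 0.226]), ([362, 454], [0.718, 0.212], [0.752, 0.242]), ([387, 479], [0.714, 0.262], [0.749, 0.285]), ([418, 479], [0.679, 0.289], [0.718, 0.309]), ([383, 446], [0.683, 0.223], [0.722, 0.251])]
```

View pics/s11c.png

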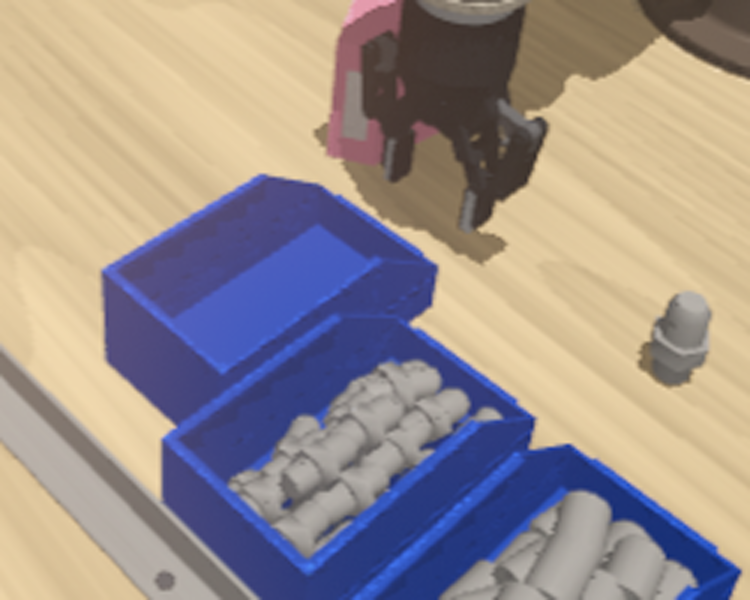

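Both fingers stand in front of the low front wall, with tips at (397,178) and (468,228) close to the bench. The bin lies parallel to the neighbour with a small gap. Pushing towards the strip.

```bash
python3 -m crank '[{"x":-15,"y":0,"z":0,"ax":0,"ay":0,"az":0,"jaw":60},{"x":-28,"y":0,"z":0,"ax":0,"ay":0,"az":0,"jaw":60},{"x":-35,"y":0,"z":0,"ax":0,"ay":0,"az":0,"jaw":60},{"x":-40,"y":0,"z":0,"ax":0,"ay":0,"az":0,"jaw":60},{"x":-45,"y":0,"z":0,"ax":0,"ay":0,"az":0,"jaw":60},{"x":-50,"y":0,"z":0,"ax":0,"ay":0,"az":0,"jaw":60},{"x":-55,"y":0,"z":0,"ax":0,"ay":0,"az":0,"jaw":60},{"x":-60,"y":0,"z":0,"ax":0,"ay":0,"az":0,"jaw":60},{"x":-65,"y":0,"z":0,"ax":0,"ay":0,"az":0,"jaw":60},{"x":-70,"y":0,"z":0,"ax":0,"ay":0,"az":0,"jaw":60},{"x":-75,"y":0,"z":0,"ax":0,"ay":0,"az":0,"jaw":60},{"x":-79,"y":0,"z":0,"ax":0,"ay":0,"az":0,"jaw":60},{"x":-82,"y":0,"z":0,"ax":0,"ay":0,"az":0,"jaw":60},{"x":-82,"y":0,"z":0,"ax":0,"ay":0,"az":0,"jaw":60}]'; python3 - <<'E'
from h import *
bins('s12')
E
```

```text
clock: 19.75
tcp_pos: [0.5302, 0.0171, -0.0109]
tcp_rot: [-0.118, 3.139, -0.0]
contact_force: [-0.3, 0.7, -0.4]
grip_width: 0.06
gripper_force: 0.0
[([267, 330], [0.695, -0.088], [0.733, -0.021]), ([270, 360], [0.731, -0.022], [0.764, 0.037]), ([354, 446], [0.719, 0.196], [0.753, 0.227]), ([363, 440], [0.701, 0.197], [0.738, 0.228]), ([362, 454], [0.718, 0.212], [0.752, 0.242]), ([387, 479], [0.714, 0.262], [0.749, 0.285]), ([418, 479], [0.679, 0.289], [0.718, 0.309]), ([383, 446], [0.683, 0.223], [0.722, 0.251]), ([383, 443], [0.68, 0.219], [0.719, 0.248]), ([389, 435], [0.663, 0.215], [0.705, 0.244]), ([395, 434], [0.654, 0.22], [0.697, 0.248]), ([395, 429], [0.648, 0.214], [0.692, 0.243])]
```

```bash
python3 -m crank '[{"x":-3,"y":0,"z":0,"ax":0,"ay":0,"az":0,"jaw":60},{"x":-6,"y":0,"z":0,"ax":0,"ay":0,"az":0,"jaw":60},{"x":-9,"y":0,"z":0,"ax":0,"ay":0,"az":0,"jaw":60},{"x":-11,"y":0,"z":0,"ax":0,"ay":0,"az":0,"jaw":60},{"x":-12,"y":0,"z":0,"ax":0,"ay":0,"az":0,"jaw":60},{"x":-13,"y":0,"z":0,"ax":0,"ay":0,"az":0,"jaw":60},{"x":-13,"y":0,"z":0,"ax":0,"ay":0,"az":0,"jaw":60}]';  python3 -m crank '[{"x":-1,"y":0,"z":0,"ax":0,"ay":0,"az":0,"jaw":60},{"x":-1,"y":0,"z":0,"ax":0,"ay":0,"az":0,"jaw":60}]'; python3 - <<'E'
from h import *
bins('s13')
E
```

```text
clock: 20.5
tcp_pos: [0.5426, 0.018, -0.011]
tcp_rot: [-0.118, 3.139, 0.0]
contact_force: [-1.0, -0.7, 0.6]
grip_width: 0.0598
gripper_force: 0.8
clock: 20.7
tcp_pos: [0.5438, 0.0181, -0.011]
tcp_rot: [-0.118, 3.139, -0.0]
contact_force: [-1.1, 0.4, -0.1]
grip_width: 0.0597
gripper_force: 0.5
[([261, 333], [0.709, -0.088], [0.744, -0.021]), ([263, 355], [0.735, -0.039], [0.767, 0.022]), ([354, 446], [0.719, 0.196], [0.753, 0.227]), ([362, 439], [0.701, 0.195], [0.738, 0.226]), ([362, 454], [0.718, 0.212], [0.752, 0.242]), ([387, 479], [0.714, 0.262], [0.749, 0.285]), ([418, 479], [0.679, 0.289], [0.718, 0.309]), ([383, 446], [0.683, 0.223], [0.722, 0.251]), ([383, 443], [0.68, 0.219], [0.719, 0.248]), ([389, 435], [0.663, 0.215], [0.705, 0.244]), ([395, 434], [0.654, 0.22], [0.697, 0.248]), ([395, 429], [0.648, 0.214], [0.692, 0.243])]
```

```bash
for i in 1; do python3 -m crank '[{"x":-1,"y":0,"z":0,"ax":0,"ay":0,"az":0,"jaw":60},{"x":-2,"y":0,"z":0,"ax":0,"ay":0,"az":0,"jaw":60},{"x":-2,"y":0,"z":0,"ax":0,"ay":0,"az":0,"jaw":60}]' | grep -E "pos|contact"; done; python3 -m crank '[{"x":-1,"y":0,"z":0,"ax":0,"ay":0,"az":0,"jaw":60},{"x":-1,"y":0,"z":0,"ax":0,"ay":0,"az":0,"jaw":60}]'| grep -E "pos|contact"; python3 -c "
from h import *
bins()"|cut -c1-160
```

```text
tcp_pos: [0.5459, 0.0183, -0.011]
contact_force: [-0.1, 0.5, -0.2]
tcp_pos: [0.5464, 0.0184, -0.011]
contact_force: [-1.5, -0.7, 1.3]
[([260, 334], [0.712, -0.087], [0.747, -0.02]), ([262, 354], [0.735, -0.043], [0.767, 0.019]), ([354, 446], [0.719, 0.196], [0.753, 0.227]), ([362, 440], [0.702
```

```bash
python3 -m crank '[{"x":-1,"y":0,"z":0,"ax":0,"ay":0,"az":0,"jaw":60},{"x":-1,"y":0,"z":0,"ax":0,"ay":0,"az":0,"jaw":60}]'| grep -E "pos|contact"; python3 -m crank '[{"x":-1,"y":0,"z":0,"ax":0,"ay":0,"az":0,"jaw":60},{"x":-1,"y":0,"z":0,"ax":0,"ay":0,"az":0,"jaw":60}]'| grep -E "pos|contact"; python3 -c "
from h import *
bins()"|cut -c1-160
```

```text
tcp_pos: [0.5464, 0.0184, -0.0111]
contact_force: [-5.0, -0.1, 4.0]
tcp_pos: [0.5463, 0.0184, -0.0113]
contact_force: [-8.7, -0.0, 6.4]
[([260, 335], [0.713, -0.085], [0.748, -0.018]), ([262, 354], [0.735, -0.043], [0.767, 0.019]), ([354, 446], [0.719, 0.196], [0.753, 0.227]), ([362, 440], [0.70
```

The force has risen to −8.7 N and the TCP has stalled, so the bin is seated on the strip. I'll back off, lift, and check from above.

```bash
python3 -m crank '[{"x":5,"y":0,"z":0,"ax":0,"ay":0,"az":0,"jaw":60},{"x":30,"y":0,"z":0,"ax":0,"ay":0,"az":0,"jaw":60},{"x":60,"y":0,"z":-20,"ax":0,"ay":0,"az":0,"jaw":60},{"x":80,"y":0,"z":-60,"ax":0,"ay":0,"az":0,"jaw":60},{"x":80,"y":0,"z":-110,"ax":0,"ay":0,"az":0,"jaw":60},{"x":80,"y":0,"z":-160,"ax":0,"ay":0,"az":0,"jaw":60},{"x":80,"y":0,"z":-200,"ax":0,"ay":0,"az":0,"jaw":60},{"x":80,"y":0,"z":-200,"ax":0,"ay":0,"az":0,"jaw":60}]' | head -2; python3 - <<'E'
from h import *
bins("s14")
T=shot("top","t14")
m=cv2.inRange(cv2.cvtColor(T["color"],cv2.COLOR_RGB2HSV),(105,90,30),(130,255,255))
for r in(152,156,165,175): 
    j=np.flatnonzero(m[r,100:330])+100
    g=np.split(j,np.flatnonzero(np.diff(j)>1)+1); g=[(a[0],a[-1]) for a in g if len(a)]
    print(r,g,[ (onz(T,[(a,r),(b,r)],.08)[:,1]).round(3).tolist() for a,b in g])
for k in cv2.findContours(m,0,2)[0]:
    if cv2.contourArea(k)>300: a=cv2.approxPolyDP(k,2,True)[:,0]; print(a.tolist(),onz(T,a,.08)[:,:2].round(3).tolist())
E
```

```text
clock: 22.55
tcp_pos: [0.4728, 0.0128, 0.1945]
[([260, 335], [0.713, -0.085], [0.748, -0.018]), ([261, 353], [0.735, -0.046], [0.768, 0.016]), ([354, 446], [0.719, 0.196], [0.753, 0.227]), ([362, 440], [0.702, 0.196], [0.739, 0.227]), ([362, 454], [0.718, 0.212], [0.752, 0.242]), ([387, 479], [0.714, 0.262], [0.749, 0.285]), ([418, 479], [0.679, 0.289], [0.718, 0.309]), ([383, 446], [0.683, 0.223], [0.722, 0.251]), ([383, 443], [0.68, 0.219], [0.719, 0.248]), ([389, 435], [0.663, 0.215], [0.705, 0.244]), ([395, 434], [0.654, 0.22], [0.697, 0.248]), ([395, 429], [0.648, 0.214], [0.692, 0.243])]
152 [(np.int64(136), np.int64(143)), (np.int64(234), np.int64(234)), (np.int64(237), np.int64(258)), (np.int64(260), np.int64(261)), (np.int64(263), np.int64(263)), (np.int64(277), np.int64(279))] [[0.321, 0.304], [0.085, 0.085], [0.078, 0.028], [0.023, 0.02], [0.016, 0.016], [-0.018, -0.023]]
156 [(np.int64(136), np.int64(141)), (np.int64(236), np.int64(258)), (np.int64(260), np.int64(260)), (np.int64(263), np.int64(263)), (np.int64(277), np.int64(279)), (np.int64(281), np.int64(281))] [[0.32, 0.308], [0.079, 0.027], [0.022, 0.022], [0.015, 0.015], [-0.019, -0.024], [-0.029, -0.029]]
165 [(np.int64(135), np.int64(137)), (np.int64(237), np.int64(279)), (np.int64(282), np.int64(282))] [[0.318, 0.314], [0.074, -0.026], [-0.033, -0.033]]
175 [(np.int64(239), np.int64(279))] [[0.067, -0.028]]
[[237, 147], [237, 154], [234, 154], [240, 179], [239, 200], [248, 213], [252, 228], [268, 227], [280, 230], [279, 147]] [[0.742, 0.08], [0.724, 0.078], [0.723, 0.085], [0.661, 0.063], [0.609, 0.06], [0.579, 0.035], [0.544, 0.022], [0.549, -0.015], [0.544, -0.043], [0.749, -0.022]]
[[2, 138], [0, 224], [26, 220], [23, 152]] [[0.724, 0.652], [0.511, 0.61], [0.525, 0.552], [0.692, 0.594]]
```

Both views agree: the gap is about 8 mm, the bin's back is level with the neighbour's at the strip, it is square, and the neighbour hasn't moved. Handing in.

```bash
python3 -c "
from plant import workorder
print(workorder.hand_in())"
```

```text
the job is handed in; nothing more can be done
None
```

The blue bin is back on its base, square against the stop strip with about an 8 mm gap to the neighbouring bin, and I've handed the job in; it returned no verdict. I saw no shift in the neighbouring bin and worked clear of the other full bin, the adapter and the knife, though I did not re-measure those three.

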